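# Start a jack screw by feel

### The job

Two steel screw jacks stand on the counter: the hex bolt of one is already screwed down, the bolt of the other stands higher and only rests loose on the first turn of its thread. Start the high bolt the careful way: turn it backward (anticlockwise seen from above) until it drops into the thread, then turn it forward (clockwise) one full turn from there, and finish while still gripping its head, without letting go. Do not touch the other jack and leave the things standing around it in their places.

Things in the scene. Friction and masses are not known exactly. Their poses are not given: they have to be found in the camera images.
- jack: the jack to work on: round dark steel pedestal fixed to the counter, foot 76 mm across, boss 56 mm across, 50 mm high; origin at the centre of its underside, z up; its bolt stands upright on its axis
- bolt: that jack's steel bolt, 0.33 to 0.57 kg; hex head 36 mm across flats, 41.6 mm across corners, 24 mm high, under it a 3 mm washer face 38 mm across, a 24 mm threaded shank into the boss; it only turns about the vertical and moves up and down. Origin on the axis at the head's underside, 90 to 93 mm above the counter at start; z up; the six flats face along its x axis and every 60 degrees from it
- bolt_head (a point): centre of the bolt's head, half-way up it, 12 mm above the head's underside; moves and turns with the bolt (same axes)
- bolt_turn (a joint): how far the bolt has turned, rad; grows clockwise seen from above (forward, tightening), falls when it is turned backward; -0.25 to 0.25 at the start
- bolt_depth (a joint): how far down the bolt is, m; 0 to 0.003 at the start. Turned backward it rises slightly and, at an unknown angle 0.5 to 2.15 rad back from the start, falls 6 mm by its own weight to about 0.006, if the grip is slack or open (a firm grip carries it). From there each clockwise turn takes it 6 mm deeper; up to 0.8 mm of vertical play; turns with under 0.1 N m; cannot be lifted above -0.004
- done_jack: the other, equal jack, its bolt already screwed down: the top of its head stands 84 mm above the counter; to be left alone; origin at the centre of its underside
- capacitor_mid (a point): centre of a dark blue upright capacitor, 35 mm across, 50 mm high, loose bystander
- flux_tin_mid (a point): centre of a round tin, 51 mm across, 24 mm high, loose bystander
- solder_spool_mid (a point): centre of a solder spool, 54 mm across, 40 mm high, loose bystander
- bearing_mid (a point): centre of a bearing lying flat, 35 mm across, 11 mm high, loose bystander
- glue_bottle_mid (a point): middle of the body of an upright bottle with a nozzle, 36 mm across, 119 mm high, loose bystander; 37 mm above its foot
Not all that is in view belongs to the job. Leave any red look-alike of the jack alone.

How it is judged:
On the way:
1. the bolt, turned backward, has dropped into the start of its thread (value of joint bolt_depth above 0.0045 m and value of joint bolt_turn below -0.4 rad), for 0.1 s.
At the end, for the whole second after the job is handed in: the bolt is one turn forward of its drop into the thread, within about a quarter turn (9.8 to 13.8 mm deep), still, and its head is gripped by the fingers with more than 2 N (value of joint bolt_depth between 0.0098 and 0.0138 m and value of joint bolt_turn above 3 rad and contact force between the fingers and bolt above 2 N and velocity of joint bolt_turn between -0.2 and 0.2 rad/s); the arm keeps its last pose, push and grip.
It fails at once if the bolt is turned forward before it has dropped into the thread (value of joint bolt_turn above 0.8 rad and value of joint bolt_depth below 0.0042 m).
It fails at once if the bolt is turned backward well past the drop (value of joint bolt_turn below -3 rad).
It fails at once if the other jack is touched (contact force between any of the arm, the fingers and done_jack above 2 N).
It fails at once if a bystander is shoved out of place (distance of any of capacitor_mid, flux_tin_mid, solder_spool_mid, bearing_mid, glue_bottle_mid from where it was at the start of the episode above 0.02 m).
It also fails if it takes over 64 s, if anything falls off the work surface, if the arm or the gripper's body presses on something with over 40 N, if the wrist force passes 120 N, or if a joint passes its speed limit or range.

### The arm

A 7-joint arm with a two-finger parallel gripper is mounted at the origin on a cart in front of the work surface, level with it; the furniture and walls round the work are solid. World frame = base frame: x ahead of the robot, y to its left, z up, the work surface at z = 0. Lengths are in m, angles in rad, forces in N, time in s.
With the tool pointing down it reaches from about 0.425 to 0.875 m from the base axis. Payload 4.7 kg.
Tool frame: the origin (TCP) lies midway between the tips of the shut fingers; the grasp point (between the pads) lies 19 mm behind it (ctrl.grip_point_offset is the distance from the TCP to the grasp point, in m); z points along the fingers, y is the line along which they close (so a half turn about z gives the same grasp; the last joint's range is limited). The gripper opens to 87 mm and grips with 3 to 60 N. Pads are 19 mm wide; open, the fingers measure 117 mm over their backs; the gripper's body (75 mm by 190 mm) begins 51 mm behind the grasp point.
Start: joints at [-1.165, 0.321, -0.07, 1.45, 0.023, 1.371, -0.057], TCP at [0.248, 0.601, 0.223] pointing down, gripper open.
Joint ranges: [-2.86, 2.86], [-0.3, 2.09], [-1.38, 1.24], [0.06, 2.45], [-1.56, 4.7], [0.09, 2.05], [-2.69, 2.69]. Speed limits (rad/s): [2.57, 2.57, 3.14, 3.14, 3.14, 3.14, 3.14].

### API

Orientations are given as a rotation vector (axis times angle).
In Python, from bench import ctrl gives the robot as it stands. The module is installed in compiled form; this text tells all that it offers.
- The arm moves only by the shell command python3 -m handwheel 'ROWS' [OPENING] [FORCE]. ROWS is JSON, a list of rows, each an object of numbers: "x", "y", "z": the shift along the tool's x, y, z in m; "wx", "wy", "wz": the turn, a rotation vector about the tool's x, y, z in degrees. A call has 1 to 10 rows; each row is the pose to reach, as a shift and turn from the pose commanded when the call began, along the tool's axes at that moment; what a row does not reach only later rows make up. A row lasts 1/12 s, in which the tool goes at most 41.7 mm and 7.16 degrees, less where a joint would pass 70% of its speed; a pose out of reach is approached as far as the arm can. A call with a gripper value outside its range is refused whole. OPENING is the finger opening in m, from 0 to 0.087, set as the call begins (- or left out, the last holds). The fingers move at their own pace and stop on an object; FORCE is the grip in N (left out, the last holds). Time passes only in rows, so rows that repeat a pose let the fingers close. It gives the time, the measured TCP pose, the force, the opening and the grip force at its end, in the units of the state.
- ctrl.get_state(): the state, without advancing time (a new reading comes with each control period).
- ctrl.get_image(name): name is "scene" or "top"; returns a dict with "image" (420x560x3 uint8, red, green, blue), "K" (3x3 intrinsics, pixels), "world_to_cam" (4x4, takes a point from world to camera coordinates). Camera axes: x right, y down, z forward; pixel columns grow to the right and rows downward; lengths in m; the calibration is good to about 2 mm. A picture is of the moment at which its call begins. There is no depth.
- ctrl.close_job(): hands the job in; it is judged then, once.
The state is a dict: "time": time; "joint_positions": joint angles; "qd": joint speeds; "joint_torque": joint torques, N m; "position": TCP position; "tool_rot": TCP orientation; "ft_force": force on the tool from outside, world axes, zero at the start; "torque": the same for the moment, N m; "grip_width": opening from 0.0 (shut) to 1.0 (fully open); "grip_force": force on a finger pad.
Only numpy, scipy, OpenCV 4.12 (cv2) and the standard library are available. Lean on these libraries where they do the work, as an engineer would, in place of code of your own. Each camera call takes 0.05 s, during which the arm holds its last target. There are 200 camera calls.

## Working session

There is one attempt and no reset: what is moved stays moved. The work goes in short steps, Python scripts to look and compute and a shell command to move; the robot and the scene stay as the last step left them, time stands still between calls to the robot, and variables do not carry over. Pictures are saved under pics/ and viewed, at most 10 in all, crops included, and the job is handed in when it is done.

```bash
mkdir -p pics; python3 - <<'E'
from bench import ctrl
import cv2,numpy as np
np.set_printoptions(precision=4,suppress=True)
for n in("scene","top"):
    d=ctrl.get_image(n); cv2.imwrite(f"pics/{n}0.png",d["image"][:,:,::-1]); np.savez(f"{n}0.npz",**d); print(n,d["K"],d["world_to_cam"])
print(ctrl.get_state(),ctrl.grip_point_offset)
E
```

```text
scene [[532.0921   0.     270.1077]
 [  0.     532.0921 209.1159]
 [  0.       0.       1.    ]] [[ 0.8835 -0.4685  0.0028 -0.4948]
 [-0.2116 -0.4043 -0.8898  0.2132]
 [ 0.418   0.7855 -0.4563  0.8768]
 [ 0.      0.      0.      1.    ]]
top [[413.9335   0.     286.6222]
 [  0.     413.9335 211.2601]
 [  0.       0.       1.    ]] [[ 0.1174 -0.9931  0.0022 -0.0021]
 [-0.9701 -0.1152 -0.2136  0.5729]
 [ 0.2124  0.023  -0.9769  0.8087]
 [ 0.      0.      0.      1.    ]]
{'time': 0.1, 'joint_positions': array([-1.1649,  0.3218, -0.07  ,  1.4516,  0.0226,  1.3708, -0.0569]), 'qd': array([-0.0017, -0.0005,  0.0003, -0.0043, -0.0017, -0.0035,  0.0005]), 'joint_torque': array([ -0.0004, -49.2571,  -0.4059, -31.3398,  -0.0639,   0.0395,
         0.0001]), 'position': array([0.2481, 0.6003, 0.2216]), 'tool_rot': array([-0.6115, -3.0812,  0.0027]), 'ft_force': array([-0.2101,  0.0089, -0.2921]), 'torque': array([-0.001 , -0.0235, -0.0022]), 'grip_force': 0.0, 'grip_width': 1.000067901733322} 0.0187
```

View pics/scene0.png

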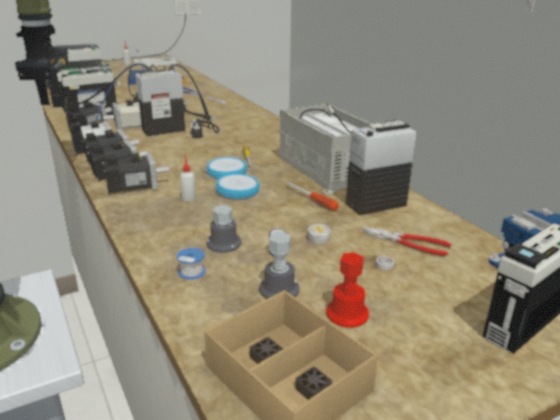

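View pics/top0.png

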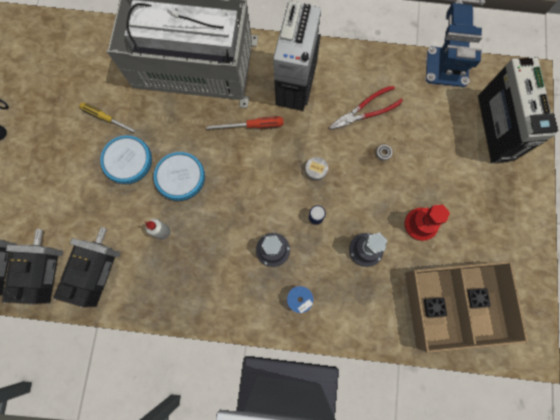

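The scene view shows the high jack at (280,265) with its head at (280,242), the done jack at (224,235), and the red look-alike at (348,290). In the top view the high jack's head is at (375,243), the done jack's at (272,246), and the capacitor at (317,214). I'll zoom in on the high head.

```bash
cat > h.py <<'E'
import numpy as np,cv2
np.set_printoptions(precision=4,suppress=True)
def ray(d,uv):
    T=d["world_to_cam"];R=T[:3,:3];c=-R.T@T[:3,3]
    v=R.T@np.linalg.inv(d["K"])@np.array([uv[0],uv[1],1.]);return c,v/np.linalg.norm(v)
def plane(d,uv,z):
    c,v=ray(d,uv);return c+v*(z-c[2])/v[2]
def tri(*a):
    A=np.zeros((3,3));b=np.zeros(3)
    for d,uv in a:
        c,v=ray(d,uv);P=np.eye(3)-np.outer(v,v);A+=P;b+=P@c
    p=np.linalg.solve(A,b);return p,[np.linalg.norm(np.cross(p-ray(d,uv)[0],ray(d,uv)[1])) for d,uv in a]
def proj(d,p):
    q=d["K"]@(d["world_to_cam"]@np.r_[p,1])[:3];return q[:2]/q[2]
E
python3 - <<'E'
from h import *
s=np.load("scene0.npz");t=np.load("top0.npz")
a=cv2.resize(t["image"][222:272,342:402,::-1],None,fx=9,fy=9,interpolation=cv2.INTER_CUBIC)[:, :540]
b=cv2.resize(s["image"][225:300,255:305,::-1],None,fx=6,fy=6,interpolation=cv2.INTER_CUBIC)
o=np.zeros((450,840,3),np.uint8);o[:450,:540]=a;o[:450,540:840]=b
cv2.imwrite("pics/z.png",o[:, :800])
# quick guess
print(tri((t,(375,241)),(s,(280,236))), plane(t,(367,250),0), plane(t,(272,248),0))
for n,uv,z in(("cap",(317,214),.05),("tin",(317,168),.024),("spool",(300,299),.04),("bear",(384,152),.011),("glue",(155,228),.1),("donehead",(272,244),.084),("redhead",(438,213),.11)): print(n,plane(t,uv,z))
E
```

```text
(array([ 0.5194, -0.1137,  0.1136]), [np.float64(6.140830085048057e-05), np.float64(6.140830085027436e-05)]) [ 0.5165 -0.1201  0.    ] [0.4961 0.0891 0.    ]
cap [0.5734 0.0006 0.05  ]
tin [0.6843 0.01   0.024 ]
spool [0.3933 0.0167 0.04  ]
bear [ 0.7453 -0.1397  0.011 ]
glue [0.4961 0.3205 0.1   ]
donehead [0.4939 0.0861 0.084 ]
redhead [ 0.5906 -0.2345  0.11  ]
```

View pics/z.png

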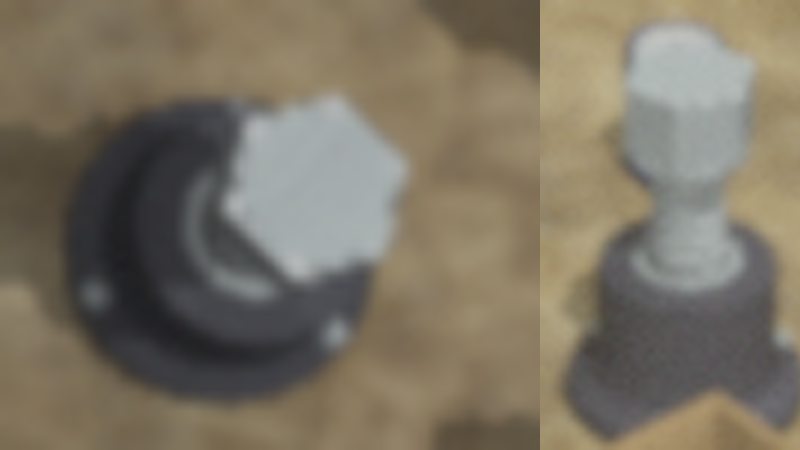

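The zoom shows the head's hexagon in the top view with corners at zoom pixels (335,97), (407,165), (388,252), (300,278), (225,205) and (248,120). In the scene view its top face is centred near zoom (690,75), with the capacitor behind it.

```bash
cat >> h.py <<'E'
from scipy.spatial.transform import Rotation as Ro
def rel(target,yaw_y=None,st=None):
    "tool-frame shift to world TCP target, and wz (deg) bringing tool y to world angle yaw_y mod 60, tilt too"
    R=Ro.from_rotvec(st["tool_rot"]);sh=R.inv().apply(np.array(target)-st["position"])
    M=R.as_matrix();ang=np.degrees(np.arctan2(M[1,1],M[0,1]))
    return sh,ang,M[:,2]
E
python3 - <<'E'
from h import *
from bench import ctrl
s=np.load("scene0.npz");t=np.load("top0.npz")
zc=np.array([(335,97),(407,165),(388,252),(300,278),(225,205),(248,120)],float)
px=(zc+.5)/9-.5+[342,222]
c=px.mean(0)
for v in(70,75,80): print(tri((t,c),(s,(255+(690-540+.5)/6-.5,225+(v+.5)/6-.5))))
W=np.array([plane(t,p,.115) for p in px]);m=W.mean(0);r=W-m
print("centre",m,"rad",np.linalg.norm(r[:,:2],axis=1))
a=np.degrees(np.arctan2(r[:,1],r[:,0]));print(a%60,"flat normals mod60",(np.degrees(np.angle(np.exp(6j*np.radians(a)).mean()))/6+30)%60)
st=ctrl.get_state()
for p in([.5,.25,.22],[m[0],m[1],.22]): print(rel(p,st=st))
# boss / foot check: dark mask foot circle
g=t["image"][222:272,342:402].astype(int);mask=((g.sum(2)<270)).astype(np.uint8)
E
```

```text
(array([ 0.517 , -0.1169,  0.1155]), [np.float64(9.457954302369082e-05), np.float64(9.457954302366553e-05)])
(array([ 0.517 , -0.1171,  0.1139]), [np.float64(0.0002774843888701785), np.float64(0.0002774843888701745)])
(array([ 0.5171, -0.1174,  0.1123]), [np.float64(0.000460604608852396), np.float64(0.00046060460885238283)])
centre [ 0.5172 -0.117   0.115 ] rad [0.02   0.0201 0.0204 0.0204 0.0205 0.0203]
[52.9245 49.813  52.2802 53.7101 48.4272 51.6234] flat normals mod60 21.46845755662867
(array([-0.3666, -0.2275,  0.002 ]), np.float64(67.55005629209599), array([-0.0006, -0.0016, -1.    ]))
(array([-0.5226, -0.5601,  0.0026]), np.float64(67.55005629209599), array([-0.0006, -0.0016, -1.    ]))
```

```bash
python3 -m handwheel '[{"x":-0.037,"y":-0.023,"wz":5},{"x":-0.073,"y":-0.046,"wz":10},{"x":-0.11,"y":-0.069,"wz":16},{"x":-0.147,"y":-0.092,"wz":21},{"x":-0.183,"y":-0.115,"wz":26},{"x":-0.22,"y":-0.138,"wz":32},{"x":-0.257,"y":-0.16,"wz":37},{"x":-0.293,"y":-0.182,"wz":42},{"x":-0.33,"y":-0.205,"wz":48},{"x":-0.367,"y":-0.228,"wz":53}]' 0.087 20
python3 - <<'E'
from h import *
from bench import ctrl
st=ctrl.get_state();print(st["joint_positions"],st["position"],rel([.517,-.117,.17],st=st))
E
```

```text
[-1.1649  0.3218 -0.07    1.4516  0.0226  1.3708 -0.0569] [0.2481 0.6003 0.2216] (array([-0.5225, -0.5601,  0.0526]), np.float64(67.55005629209599), array([-0.0006, -0.0016, -1.    ]))invalid input at $[0]: expected keys x, y, z, wx, wy, wz
```

```bash
python3 -m handwheel '[{"x":-0.037,"y":-0.023,"z":0,"wx":0,"wy":0,"wz":5},{"x":-0.073,"y":-0.046,"z":0,"wx":0,"wy":0,"wz":10},{"x":-0.11,"y":-0.069,"z":0,"wx":0,"wy":0,"wz":16},{"x":-0.147,"y":-0.092,"z":0,"wx":0,"wy":0,"wz":21},{"x":-0.183,"y":-0.115,"z":0,"wx":0,"wy":0,"wz":26},{"x":-0.22,"y":-0.138,"z":0,"wx":0,"wy":0,"wz":32},{"x":-0.257,"y":-0.16,"z":0,"wx":0,"wy":0,"wz":37},{"x":-0.293,"y":-0.182,"z":0,"wx":0,"wy":0,"wz":42},{"x":-0.33,"y":-0.205,"z":0,"wx":0,"wy":0,"wz":48},{"x":-0.367,"y":-0.228,"z":0,"wx":0,"wy":0,"wz":53}]' 0.087 20
python3 - <<'E'
from h import *
from bench import ctrl
st=ctrl.get_state();print(st["joint_positions"],st["position"],rel([.517,-.117,.17],st=st))
E
```

```text
time: 0.93
position: [0.492, 0.2604, 0.2224]
tool_rot: [-1.928, -2.48, 0.0]
ft_force: [1.7, 0.6, -0.8]
grip_width: 0.998
grip_force: 0.0
[-0.7829  0.1207  0.2712  1.697  -0.0334  1.3286 -0.2565] [0.492  0.2604 0.2224] (array([-0.372 , -0.0688,  0.0523]), np.float64(14.271126497065895), array([-0.0003,  0.0001, -1.    ]))
```

```bash
python3 -m handwheel '[{"x":-0.036,"y":-0.008,"z":0,"wx":0,"wy":0,"wz":5},{"x":-0.072,"y":-0.015,"z":0,"wx":0,"wy":0,"wz":11},{"x":-0.108,"y":-0.023,"z":0,"wx":0,"wy":0,"wz":16},{"x":-0.144,"y":-0.03,"z":0,"wx":0,"wy":0,"wz":21},{"x":-0.18,"y":-0.038,"z":0,"wx":0,"wy":0,"wz":27},{"x":-0.216,"y":-0.045,"z":0,"wx":0,"wy":0,"wz":32},{"x":-0.252,"y":-0.053,"z":0,"wx":0,"wy":0,"wz":38},{"x":-0.288,"y":-0.06,"z":0,"wx":0,"wy":0,"wz":43},{"x":-0.324,"y":-0.068,"z":0,"wx":0,"wy":0,"wz":48},{"x":-0.36,"y":-0.075,"z":0,"wx":0,"wy":0,"wz":53}]'
python3 -m handwheel '[{"x":0,"y":0,"z":0,"wx":0,"wy":0,"wz":0},{"x":0,"y":0,"z":0,"wx":0,"wy":0,"wz":0},{"x":0,"y":0,"z":0,"wx":0,"wy":0,"wz":0}]'
python3 - <<'E'
from h import *
from bench import ctrl
st=ctrl.get_state();print(st["joint_positions"],st["position"],rel([.517,-.117,.085],st=st))
E
```

```text
time: 1.77
position: [0.5086, -0.1066, 0.2224]
tool_rot: [-2.831, -1.36, -0.0]
ft_force: [0.2, 0.2, -0.8]
grip_width: 1.003
grip_force: 0.0
time: 2.02
position: [0.509, -0.1043, 0.2222]
tool_rot: [-2.828, -1.366, 0.0]
ft_force: [0.3, 0.4, -0.4]
grip_width: 1.001
grip_force: 0.0
[-0.442   0.0349  0.6124  1.7911 -0.0214  1.3228 -0.4952] [ 0.509  -0.1043  0.2222] (array([-0.005 ,  0.0143,  0.1372]), np.float64(-38.41801748902659), array([-0.0007,  0.0008, -1.    ]))
```

```bash
python3 -m handwheel '[{"x":-0.005,"y":0.014,"z":0,"wx":0,"wy":0,"wz":0},{"x":-0.005,"y":0.014,"z":0.03,"wx":0,"wy":0,"wz":0},{"x":-0.005,"y":0.014,"z":0.06,"wx":0,"wy":0,"wz":0},{"x":-0.005,"y":0.014,"z":0.075,"wx":0,"wy":0,"wz":0},{"x":-0.005,"y":0.014,"z":0.075,"wx":0,"wy":0,"wz":0},{"x":-0.005,"y":0.014,"z":0.075,"wx":0,"wy":0,"wz":0}]'
python3 - <<'E'
from h import *
from bench import ctrl
st=ctrl.get_state();print(st["joint_positions"],st["position"],rel([.517,-.117,.084],st=st))
d=ctrl.get_image("top");e=ctrl.get_image("scene")
o=np.zeros((500,800,3),np.uint8)
o[:,:400]=cv2.resize(d["image"][190:290,330:410,::-1],(400,500));o[:,400:]=cv2.resize(e["image"][180:305,230:330,::-1],(400,500))
cv2.imwrite("pics/a.png",o)
E
```

```text
time: 2.52
position: [0.5168, -0.1158, 0.147]
tool_rot: [-2.826, -1.37, 0.002]
ft_force: [0.3, -0.5, 0.7]
grip_width: 1.002
grip_force: 0.0
[-0.4115  0.1276  0.6288  1.866  -0.0811  1.1753 -0.4233] [ 0.5168 -0.1158  0.147 ] (array([-0.0008,  0.001 ,  0.063 ]), np.float64(-38.28113939276804), array([-0.0019,  0.0003, -1.    ]))
```

View pics/a.png

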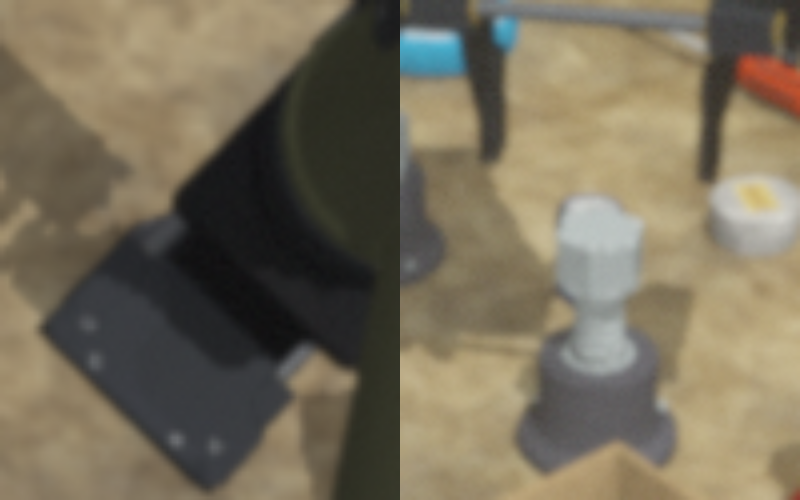

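The fingers straddle the bolt: their tips are at crop (490,155) and (710,178), and the head is at (600,235). I'll descend and grip.

```bash
python3 -m handwheel '[{"x":-0.001,"y":0.001,"z":0.02,"wx":0,"wy":0,"wz":0},{"x":-0.001,"y":0.001,"z":0.04,"wx":0,"wy":0,"wz":0},{"x":-0.001,"y":0.001,"z":0.055,"wx":0,"wy":0,"wz":0},{"x":-0.001,"y":0.001,"z":0.063,"wx":0,"wy":0,"wz":0},{"x":-0.001,"y":0.001,"z":0.063,"wx":0,"wy":0,"wz":0},{"x":-0.001,"y":0.001,"z":0.063,"wx":0,"wy":0,"wz":0}]'
python3 -m handwheel '[{"x":0,"y":0,"z":0,"wx":0,"wy":0,"wz":0},{"x":0,"y":0,"z":0,"wx":0,"wy":0,"wz":0},{"x":0,"y":0,"z":0,"wx":0,"wy":0,"wz":0},{"x":0,"y":0,"z":0,"wx":0,"wy":0,"wz":0},{"x":0,"y":0,"z":0,"wx":0,"wy":0,"wz":0},{"x":0,"y":0,"z":0,"wx":0,"wy":0,"wz":0},{"x":0,"y":0,"z":0,"wx":0,"wy":0,"wz":0},{"x":0,"y":0,"z":0,"wx":0,"wy":0,"wz":0}]' 0.03 15
```

```text
time: 3.12
position: [0.5181, -0.1188, 0.0856]
tool_rot: [2.828, 1.366, 0.002]
ft_force: [-0.5, -0.8, -0.1]
grip_width: 1.002
grip_force: 0.0
time: 3.78
position: [0.5172, -0.1189, 0.0846]
tool_rot: [-2.829, -1.366, -0.0]
ft_force: [0.2, -0.4, 0.3]
grip_width: 0.477
grip_force: 0.0
```

```bash
python3 -m handwheel '[{"x":0,"y":0,"z":0,"wx":0,"wy":0,"wz":0},{"x":0,"y":0,"z":0,"wx":0,"wy":0,"wz":0},{"x":0,"y":0,"z":0,"wx":0,"wy":0,"wz":0},{"x":0,"y":0,"z":0,"wx":0,"wy":0,"wz":0}]'
python3 -c "
from bench import ctrl;s=ctrl.get_state();print(s['joint_positions'],s['torque'])"
```

```text
time: 4.12
position: [0.5165, -0.1184, 0.0844]
tool_rot: [-2.827, -1.366, 0.002]
ft_force: [-3.3, 1.8, 2.9]
grip_width: 0.418
grip_force: 15.0
[-0.38754566  0.20507859  0.62445004  1.92943148 -0.13830362  1.05098179
 -0.37473981] [ 0.4938468   0.93010249 -0.00111869]
```

```bash
cat > w.py <<'E'
from h import *
from bench import ctrl
import sys
e=ctrl.get_image("scene");im=cv2.GaussianBlur(e["image"],(3,3),0)
cv2.imwrite("pics/s_last.png",cv2.resize(e["image"][200:300,230:330,::-1],(500,500),interpolation=cv2.INTER_CUBIC))
hsv=cv2.cvtColor(im,cv2.COLOR_RGB2HSV)
m=(hsv[...,1]<45)&(hsv[...,2]>95)
print([(r,int(m[r,262:300].sum())) for r in range(226,276,1)])
st=ctrl.get_state();print(st["joint_positions"][6],rel([.517,-.117,.084],st=st),st["ft_force"],st["torque"])
E
python3 w.py
python3 -m handwheel '[{"x":0,"y":0,"z":0,"wx":0,"wy":0,"wz":0},{"x":0,"y":0,"z":0,"wx":0,"wy":0,"wz":-6},{"x":0,"y":0,"z":0,"wx":0,"wy":0,"wz":-12},{"x":0,"y":0,"z":0,"wx":0,"wy":0,"wz":-18},{"x":0,"y":0,"z":0,"wx":0,"wy":0,"wz":-24},{"x":0,"y":0,"z":0,"wx":0,"wy":0,"wz":-30},{"x":0,"y":0,"z":0,"wx":0,"wy":0,"wz":-30},{"x":0,"y":0,"z":0,"wx":0,"wy":0,"wz":-30}]' 0.038 3
python3 w.py
```

```text
[(226, 0), (227, 0), (228, 6), (229, 13), (230, 15), (231, 16), (232, 16), (233, 17), (234, 18), (235, 20), (236, 21), (237, 21), (238, 21), (239, 21), (240, 21), (241, 21), (242, 21), (243, 22), (244, 22), (245, 21), (246, 21), (247, 21), (248, 21), (249, 20), (250, 21), (251, 21), (252, 20), (253, 18), (254, 16), (255, 15), (256, 14), (257, 13), (258, 13), (259, 13), (260, 14), (261, 15), (262, 18), (263, 17), (264, 17), (265, 22), (266, 28), (267, 30), (268, 30), (269, 30), (270, 30), (271, 29), (272, 27), (273, 26), (274, 22), (275, 19)]
-0.37471379495159807 (array([ 0.0013, -0.0004,  0.0003]), np.float64(-38.43306121553578), array([-0.0017,  0.001 , -1.    ])) [-3.9116  2.1009  2.6269] [ 0.5018  1.0197 -0.0098]
time: 4.83
position: [0.5171, -0.1178, 0.0843]
tool_rot: [-2.378, -2.05, -0.001]
ft_force: [-3.1, 5.4, 0.8]
grip_width: 0.439
grip_force: 2.5
[(226, 0), (227, 2), (228, 9), (229, 12), (230, 15), (231, 15), (232, 16), (233, 19), (234, 19), (235, 19), (236, 20), (237, 20), (238, 21), (239, 21), (240, 21), (241, 21), (242, 22), (243, 21), (244, 21), (245, 21), (246, 21), (247, 21), (248, 21), (249, 21), (250, 20), (251, 21), (252, 19), (253, 17), (254, 16), (255, 14), (256, 14), (257, 14), (258, 13), (259, 13), (260, 13), (261, 15), (262, 18), (263, 19), (264, 21), (265, 23), (266, 24), (267, 26), (268, 27), (269, 29), (270, 29), (271, 28), (272, 26), (273, 25), (274, 23), (275, 21)]
0.13323528985247102 (array([ 0.0008, -0.0002,  0.0003]), np.float64(-8.488645143079255), array([-0.0006,  0.0015, -1.    ])) [-2.8292  4.6457  3.105 ] [ 0.909   0.7485 -0.1081]
```

View pics/s_last.png

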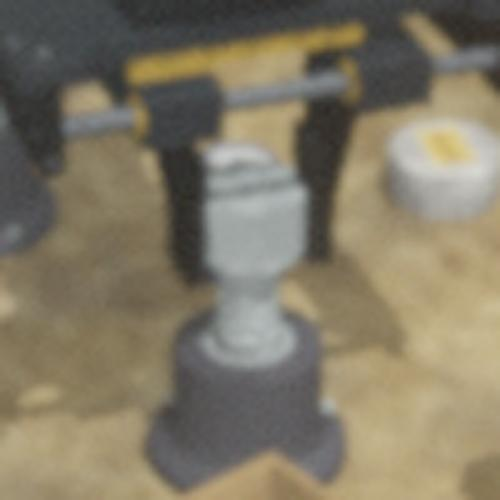

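The picture shows the fingers around the head with the shank exposed and no drop yet (the washer's lower edge is at row ~254). I'll keep turning back.

```bash
python3 -m handwheel '[{"x":0,"y":0,"z":0,"wx":0,"wy":0,"wz":-6},{"x":0,"y":0,"z":0,"wx":0,"wy":0,"wz":-12},{"x":0,"y":0,"z":0,"wx":0,"wy":0,"wz":-18},{"x":0,"y":0,"z":0,"wx":0,"wy":0,"wz":-24},{"x":0,"y":0,"z":0,"wx":0,"wy":0,"wz":-24}]' 
python3 -m handwheel '[{"x":0,"y":0,"z":0,"wx":0,"wy":0,"wz":0},{"x":0,"y":0,"z":0,"wx":0,"wy":0,"wz":0},{"x":0,"y":0,"z":0,"wx":0,"wy":0,"wz":0}]' 0.043
python3 w.py
```

```text
time: 5.3
position: [0.5175, -0.1192, 0.0846]
tool_rot: [1.898, 2.502, 0.0]
ft_force: [-0.8, 1.9, 0.7]
grip_width: 0.443
grip_force: 3.0
time: 5.55
position: [0.518, -0.1197, 0.0848]
tool_rot: [1.902, 2.498, 0.0]
ft_force: [0.5, 0.3, -0.0]
grip_width: 0.49
grip_force: 0.0
[(226, 3), (227, 6), (228, 7), (229, 10), (230, 12), (231, 12), (232, 11), (233, 13), (234, 13), (235, 15), (236, 16), (237, 17), (238, 17), (239, 17), (240, 16), (241, 16), (242, 17), (243, 17), (244, 17), (245, 17), (246, 17), (247, 16), (248, 16), (249, 15), (250, 15), (251, 15), (252, 15), (253, 14), (254, 12), (255, 11), (256, 10), (257, 11), (258, 11), (259, 13), (260, 14), (261, 16), (262, 18), (263, 19), (264, 20), (265, 22), (266, 23), (267, 24), (268, 24), (269, 24), (270, 24), (271, 24), (272, 23), (273, 24), (274, 23), (275, 21)]
0.5413316948882259 (array([ 0.0026, -0.0001,  0.0007]), np.float64(15.444289476054621), array([ 0.0013, -0.0008, -1.    ])) [-0.1789  0.1432  0.2231] [-0.0299  0.0487 -0.0304]
```

The front finger is starting to hide the head. No drop yet, so I'll regrip 60° further round to keep the view clear.

```bash
python3 -m handwheel '[{"x":0.002,"y":0,"z":0,"wx":0,"wy":0,"wz":0},{"x":0.002,"y":0,"z":0,"wx":0,"wy":0,"wz":0},{"x":0.002,"y":0,"z":0,"wx":0,"wy":0,"wz":0},{"x":0.002,"y":0,"z":0,"wx":0,"wy":0,"wz":0}]' 0.054
python3 -m handwheel '[{"x":0,"y":0,"z":0,"wx":0,"wy":0,"wz":6},{"x":0,"y":0,"z":0,"wx":0,"wy":0,"wz":12},{"x":0,"y":0,"z":0,"wx":0,"wy":0,"wz":18},{"x":0,"y":0,"z":0,"wx":0,"wy":0,"wz":24},{"x":0,"y":0,"z":0,"wx":0,"wy":0,"wz":30},{"x":0,"y":0,"z":0,"wx":0,"wy":0,"wz":36},{"x":0,"y":0,"z":0,"wx":0,"wy":0,"wz":42},{"x":0,"y":0,"z":0,"wx":0,"wy":0,"wz":48},{"x":0,"y":0,"z":0,"wx":0,"wy":0,"wz":54},{"x":0,"y":0,"z":0,"wx":0,"wy":0,"wz":60}]'
python3 -m handwheel '[{"x":0,"y":0,"z":0,"wx":0,"wy":0,"wz":0},{"x":0,"y":0,"z":0,"wx":0,"wy":0,"wz":0},{"x":0,"y":0,"z":0,"wx":0,"wy":0,"wz":0},{"x":0,"y":0,"z":0,"wx":0,"wy":0,"wz":0},{"x":0,"y":0,"z":0,"wx":0,"wy":0,"wz":0}]' 0.038
python3 w.py
```

```text
time: 5.93
position: [0.5168, -0.117, 0.0846]
tool_rot: [1.901, 2.501, 0.0]
ft_force: [0.3, 0.4, -0.8]
grip_width: 0.609
grip_force: 0.0
time: 6.77
position: [0.5168, -0.117, 0.0846]
tool_rot: [2.9, 1.208, 0.0]
ft_force: [0.8, 0.7, 0.1]
grip_width: 0.62
grip_force: 0.0
time: 7.18
position: [0.5172, -0.1174, 0.0847]
tool_rot: [2.895, 1.217, 0.001]
ft_force: [2.9, -1.4, -1.5]
grip_width: 0.444
grip_force: 2.8
[(226, 0), (227, 0), (228, 7), (229, 13), (230, 15), (231, 16), (232, 16), (233, 17), (234, 20), (235, 21), (236, 21), (237, 22), (238, 22), (239, 22), (240, 22), (241, 22), (242, 22), (243, 22), (244, 21), (245, 21), (246, 21), (247, 21), (248, 21), (249, 20), (250, 20), (251, 19), (252, 20), (253, 17), (254, 15), (255, 15), (256, 14), (257, 13), (258, 13), (259, 13), (260, 13), (261, 15), (262, 18), (263, 18), (264, 19), (265, 22), (266, 27), (267, 29), (268, 30), (269, 30), (270, 29), (271, 28), (272, 26), (273, 26), (274, 23), (275, 20)]
-0.4809938235378251 (array([ 0.0001, -0.0004,  0.0006]), np.float64(-44.41290342989666), array([ 0.0012, -0.0005, -1.    ])) [ 2.0588 -1.2716 -1.4825] [-0.3103 -0.2444  0.0098]
```

View pics/s_last.png

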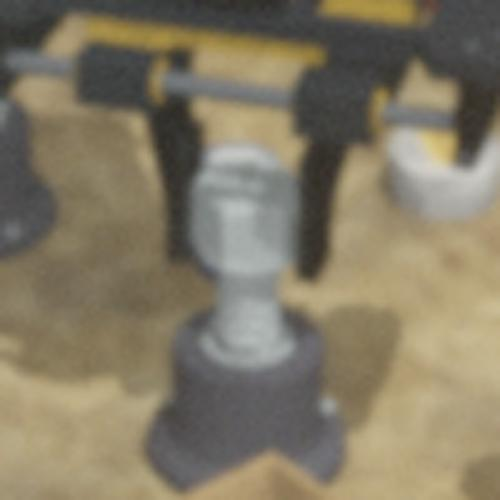

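Still high: the washer edge is at row ~254, and the fingers sit either side of the head. I'll continue backward.

```bash
python3 -m handwheel '[{"x":0,"y":0,"z":0,"wx":0,"wy":0,"wz":-6},{"x":0,"y":0,"z":0,"wx":0,"wy":0,"wz":-12},{"x":0,"y":0,"z":0,"wx":0,"wy":0,"wz":-18},{"x":0,"y":0,"z":0,"wx":0,"wy":0,"wz":-24},{"x":0,"y":0,"z":0,"wx":0,"wy":0,"wz":-24}]' 
python3 -m handwheel '[{"x":0,"y":0,"z":0,"wx":0,"wy":0,"wz":0},{"x":0,"y":0,"z":0,"wx":0,"wy":0,"wz":0},{"x":0,"y":0,"z":0,"wx":0,"wy":0,"wz":0}]' 0.042
python3 w.py
python3 -m handwheel '[{"x":0,"y":0,"z":0,"wx":0,"wy":0,"wz":-6},{"x":0,"y":0,"z":0,"wx":0,"wy":0,"wz":-12},{"x":0,"y":0,"z":0,"wx":0,"wy":0,"wz":-18},{"x":0,"y":0,"z":0,"wx":0,"wy":0,"wz":-24},{"x":0,"y":0,"z":0,"wx":0,"wy":0,"wz":-24}]'  0.038
python3 -m handwheel '[{"x":0,"y":0,"z":0,"wx":0,"wy":0,"wz":0},{"x":0,"y":0,"z":0,"wx":0,"wy":0,"wz":0},{"x":0,"y":0,"z":0,"wx":0,"wy":0,"wz":0}]' 0.042
python3 w.py
```

```text
time: 7.65
position: [0.5171, -0.1173, 0.0849]
tool_rot: [2.577, 1.795, 0.001]
ft_force: [0.3, -0.6, 1.1]
grip_width: 0.447
grip_force: 3.0
time: 7.9
position: [0.5164, -0.1168, 0.0844]
tool_rot: [-2.581, -1.79, 0.001]
ft_force: [-0.2, -0.6, 0.2]
grip_width: 0.473
grip_force: 0.0
[(226, 0), (227, 0), (228, 7), (229, 11), (230, 14), (231, 15), (232, 17), (233, 20), (234, 22), (235, 23), (236, 23), (237, 23), (238, 23), (239, 23), (240, 24), (241, 24), (242, 24), (243, 23), (244, 23), (245, 23), (246, 23), (247, 23), (248, 23), (249, 23), (250, 23), (251, 22), (252, 19), (253, 17), (254, 15), (255, 15), (256, 14), (257, 13), (258, 13), (259, 14), (260, 14), (261, 15), (262, 18), (263, 19), (264, 22), (265, 24), (266, 29), (267, 30), (268, 30), (269, 30), (270, 29), (271, 27), (272, 26), (273, 25), (274, 23), (275, 21)]
-0.07583756722879767 (array([0.    , 0.0006, 0.0004]), np.float64(-20.511895342499965), array([-0.0006,  0.0003, -1.    ])) [ 0.1331 -0.3435  1.0298] [-0.1133  0.1041 -0.0118]
time: 8.37
position: [0.5169, -0.1171, 0.0841]
tool_rot: [2.149, 2.291, 0.0]
ft_force: [2.5, 0.
[... 206 characters left out ...]
28, 8), (229, 12), (230, 14), (231, 16), (232, 15), (233, 16), (234, 15), (235, 16), (236, 17), (237, 18), (238, 19), (239, 20), (240, 20), (241, 20), (242, 20), (243, 21), (244, 21), (245, 21), (246, 21), (247, 21), (248, 21), (249, 21), (250, 21), (251, 21), (252, 20), (253, 20), (254, 19), (255, 17), (256, 16), (257, 14), (258, 13), (259, 13), (260, 13), (261, 15), (262, 19), (263, 19), (264, 20), (265, 22), (266, 24), (267, 25), (268, 26), (269, 27), (270, 27), (271, 26), (272, 26), (273, 25), (274, 24), (275, 21)]
0.3320733071215859 (array([-0.0002,  0.0004,  0.0006]), np.float64(3.4708791363363227), array([-0.0003,  0.0002, -1.    ])) [ 0.006  -1.2814 -0.1837] [-0.059   0.0273  0.0254]
```

View pics/s_last.png

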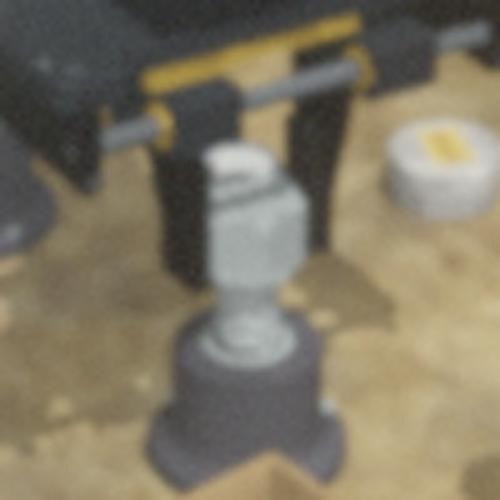

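The washer edge moved down about 2 px (from ~253.5 to ~255.5, roughly 4 mm), and the force dipped as it went. That fits the drop to 6 mm from a start depth near 2 mm. I'll regrip 60° back, turn forward firmly, and watch the depth.

```bash
python3 -m handwheel '[{"x":0,"y":0,"z":0.003,"wx":0,"wy":0,"wz":0},{"x":0,"y":0,"z":0.003,"wx":0,"wy":0,"wz":0},{"x":0,"y":0,"z":0.003,"wx":0,"wy":0,"wz":0},{"x":0,"y":0,"z":0.003,"wx":0,"wy":0,"wz":0}]' 0.056
python3 -m handwheel '[{"x":0,"y":0,"z":0,"wx":0,"wy":0,"wz":-6},{"x":0,"y":0,"z":0,"wx":0,"wy":0,"wz":-12},{"x":0,"y":0,"z":0,"wx":0,"wy":0,"wz":-18},{"x":0,"y":0,"z":0,"wx":0,"wy":0,"wz":-24},{"x":0,"y":0,"z":0,"wx":0,"wy":0,"wz":-30},{"x":0,"y":0,"z":0,"wx":0,"wy":0,"wz":-36},{"x":0,"y":0,"z":0,"wx":0,"wy":0,"wz":-42},{"x":0,"y":0,"z":0,"wx":0,"wy":0,"wz":-48},{"x":0,"y":0,"z":0,"wx":0,"wy":0,"wz":-54},{"x":0,"y":0,"z":0,"wx":0,"wy":0,"wz":-57}]'
python3 -m handwheel '[{"x":0,"y":0,"z":0,"wx":0,"wy":0,"wz":0},{"x":0,"y":0,"z":0,"wx":0,"wy":0,"wz":0},{"x":0,"y":0,"z":0,"wx":0,"wy":0,"wz":0},{"x":0,"y":0,"z":0,"wx":0,"wy":0,"wz":0},{"x":0,"y":0,"z":0,"wx":0,"wy":0,"wz":0},{"x":0,"y":0,"z":0,"wx":0,"wy":0,"wz":0},{"x":0,"y":0,"z":0,"wx":0,"wy":0,"wz":0}]' 0.03 12
python3 w.py | tail -1
```

```text
time: 9.0
position: [0.5166, -0.117, 0.0815]
tool_rot: [-2.152, -2.289, 0.0]
ft_force: [0.5, -0.1, -0.4]
grip_width: 0.628
grip_force: 0.0
time: 9.83
position: [0.5167, -0.117, 0.0816]
tool_rot: [0.791, 3.04, 0.0]
ft_force: [0.1, -0.3, 0.8]
grip_width: 0.642
grip_force: 0.0
time: 10.42
position: [0.5166, -0.1173, 0.0816]
tool_rot: [-0.799, -3.038, 0.0]
ft_force: [0.2, -0.8, 0.6]
grip_width: 0.442
grip_force: 12.0
1.307267162900568 (array([-0.0002,  0.0005, -0.0024]), np.float64(60.5252561478796), array([-0.0002, -0.0003, -1.    ])) [-0.5016 -0.6712 -0.2621] [-0.305   0.2255 -0.0692]
```

```bash
python3 -m handwheel '[{"x":0,"y":0,"z":0,"wx":0,"wy":0,"wz":6},{"x":0,"y":0,"z":0,"wx":0,"wy":0,"wz":12},{"x":0,"y":0,"z":0.0002,"wx":0,"wy":0,"wz":18},{"x":0,"y":0,"z":0.0003,"wx":0,"wy":0,"wz":24},{"x":0,"y":0,"z":0.0004,"wx":0,"wy":0,"wz":30},{"x":0,"y":0,"z":0.0005,"wx":0,"wy":0,"wz":36},{"x":0,"y":0,"z":0.0006,"wx":0,"wy":0,"wz":42},{"x":0,"y":0,"z":0.0007,"wx":0,"wy":0,"wz":48},{"x":0,"y":0,"z":0.0008,"wx":0,"wy":0,"wz":54},{"x":0,"y":0,"z":0.0009,"wx":0,"wy":0,"wz":60}]'
python3 -m handwheel '[{"x":0,"y":0,"z":0.0001,"wx":0,"wy":0,"wz":6},{"x":0,"y":0,"z":0.0002,"wx":0,"wy":0,"wz":12},{"x":0,"y":0,"z":0.0003,"wx":0,"wy":0,"wz":18},{"x":0,"y":0,"z":0.0004,"wx":0,"wy":0,"wz":24},{"x":0,"y":0,"z":0.0005,"wx":0,"wy":0,"wz":30},{"x":0,"y":0,"z":0.0006,"wx":0,"wy":0,"wz":36},{"x":0,"y":0,"z":0.0007,"wx":0,"wy":0,"wz":42},{"x":0,"y":0,"z":0.0008,"wx":0,"wy":0,"wz":48},{"x":0,"y":0,"z":0.0009,"wx":0,"wy":0,"wz":54},{"x":0,"y":0,"z":0.001,"wx":0,"wy":0,"wz":60}]'
python3 w.py
```

```text
time: 11.3
position: [0.517, -0.117, 0.0806]
tool_rot: [2.216, 2.226, 0.0]
ft_force: [0.6, -0.9, -0.8]
grip_width: 0.444
grip_force: 12.0
time: 12.13
position: [0.5175, -0.1173, 0.0797]
tool_rot: [3.031, 0.82, 0.002]
ft_force: [1.5, -3.0, -2.1]
grip_width: 0.44
grip_force: 12.0
[(226, 0), (227, 0), (228, 11), (229, 12), (230, 13), (231, 15), (232, 14), (233, 14), (234, 14), (235, 15), (236, 17), (237, 18), (238, 18), (239, 19), (240, 19), (241, 19), (242, 18), (243, 18), (244, 18), (245, 18), (246, 18), (247, 18), (248, 18), (249, 18), (250, 18), (251, 18), (252, 18), (253, 19), (254, 18), (255, 17), (256, 16), (257, 15), (258, 14), (259, 14), (260, 14), (261, 15), (262, 17), (263, 17), (264, 18), (265, 20), (266, 22), (267, 22), (268, 25), (269, 25), (270, 25), (271, 25), (272, 25), (273, 25), (274, 23), (275, 18)]
-0.7402537201062136 (array([-0.0003, -0.0005, -0.0043]), np.float64(-60.009846390429), array([ 0.0018, -0.0009, -1.    ])) [ 1.6157 -2.7345 -2.6206] [-0.4453 -0.3217 -0.0297]
```

View pics/s_last.png

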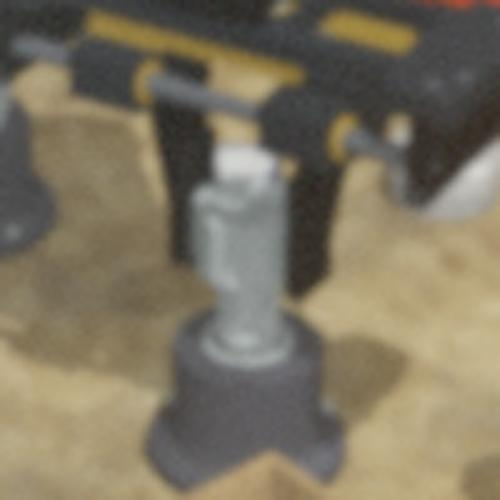

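The head, at crop x 190–290, looks roughly aligned with the fingers. The 38.4 mm width suggests the pads may be clamping the 38 mm washer face. I'll open, rise 5 mm and regrip to test that.

```bash
python3 -m handwheel '[{"x":0,"y":0,"z":0,"wx":0,"wy":0,"wz":0},{"x":0,"y":0,"z":0,"wx":0,"wy":0,"wz":0},{"x":0,"y":0,"z":-0.005,"wx":0,"wy":0,"wz":0},{"x":0,"y":0,"z":-0.005,"wx":0,"wy":0,"wz":0},{"x":0,"y":0,"z":-0.005,"wx":0,"wy":0,"wz":0}]' 0.045
python3 w.py
python3 -m handwheel '[{"x":0,"y":0,"z":0,"wx":0,"wy":0,"wz":0},{"x":0,"y":0,"z":0,"wx":0,"wy":0,"wz":0},{"x":0,"y":0,"z":0,"wx":0,"wy":0,"wz":0},{"x":0,"y":0,"z":0,"wx":0,"wy":0,"wz":0},{"x":0,"y":0,"z":0,"wx":0,"wy":0,"wz":0}]' 0.03 12
python3 w.py
```

```text
time: 12.6
position: [0.517, -0.1168, 0.0851]
tool_rot: [-3.03, -0.829, -0.001]
ft_force: [0.1, 0.0, -0.5]
grip_width: 0.513
grip_force: 0.0
[(226, 0), (227, 0), (228, 6), (229, 13), (230, 14), (231, 15), (232, 15), (233, 15), (234, 15), (235, 16), (236, 18), (237, 20), (238, 20), (239, 21), (240, 21), (241, 21), (242, 20), (243, 20), (244, 20), (245, 19), (246, 19), (247, 19), (248, 20), (249, 20), (250, 20), (251, 19), (252, 19), (253, 19), (254, 19), (255, 18), (256, 17), (257, 15), (258, 13), (259, 13), (260, 13), (261, 15), (262, 17), (263, 17), (264, 20), (265, 20), (266, 22), (267, 23), (268, 25), (269, 25), (270, 25), (271, 25), (272, 25), (273, 24), (274, 22), (275, 19)]
-0.7345613833796908 (array([0.    , 0.0002, 0.001 ]), np.float64(-59.40521782824519), array([ 0.0006,  0.0004, -1.    ])) [-0.2173 -0.5538 -0.1379] [-0.0443  0.1565  0.0199]
time: 13.07
position: [0.5171, -0.1175, 0.0847]
tool_rot: [3.03, 0.827, 0.001]
ft_force: [3.3, -1.7, -0.8]
grip_width: 0.445
grip_force: 12.0
[(226, 1), (227, 1), (228, 11), (229, 12), (230, 13), (231, 14), (232, 14), (233, 15), (234, 15), (235, 15), (236, 16), (237, 18), (238, 19), (239, 19), (240, 19), (241, 19), (242, 18), (243, 18), (244, 18), (245, 18), (246, 18), (247, 18), (248, 18), (249, 18), (250, 19), (251, 19), (252, 18), (253, 18), (254, 18), (255, 17), (256, 16), (257, 15), (258, 13), (259, 13), (260, 13), (261, 15), (262, 18), (263, 18), (264, 18), (265, 20), (266, 22), (267, 21), (268, 26), (269, 25), (270, 25), (271, 25), (272, 25), (273, 23), (274, 20), (275, 19)]
-0.7351478805490108 (array([ 0.0002, -0.0005,  0.0007]), np.float64(-59.461828508575785), array([ 0.0009, -0.0007, -1.    ])) [ 2.5887 -2.8278 -1.1291] [-0.6045 -0.377  -0.0022]
```

```bash
python3 -m handwheel '[{"x":0,"y":0,"z":0,"wx":0,"wy":0,"wz":0},{"x":0,"y":0,"z":0,"wx":0,"wy":0,"wz":0},{"x":0,"y":0,"z":0,"wx":0,"wy":0,"wz":3},{"x":0,"y":0,"z":0,"wx":0,"wy":0,"wz":7},{"x":0,"y":0,"z":0,"wx":0,"wy":0,"wz":7}]' 0.045
python3 -m handwheel '[{"x":0,"y":0,"z":0,"wx":0,"wy":0,"wz":0},{"x":0,"y":0,"z":0,"wx":0,"wy":0,"wz":0},{"x":0,"y":0,"z":0,"wx":0,"wy":0,"wz":0},{"x":0,"y":0,"z":0,"wx":0,"wy":0,"wz":0},{"x":0,"y":0,"z":0,"wx":0,"wy":0,"wz":0}]' 0.03 12
```

```text
time: 13.53
position: [0.5162, -0.1163, 0.0845]
tool_rot: [-3.075, -0.639, 0.001]
ft_force: [0.1, -0.4, 0.6]
grip_width: 0.515
grip_force: 0.0
time: 13.95
position: [0.517, -0.1176, 0.0846]
tool_rot: [3.075, 0.641, 0.001]
ft_force: [2.7, -2.6, -3.6]
grip_width: 0.424
grip_force: 12.0
```

Aligned now, so the bolt did turn with the tool: about 120° forward, and it sits lower than at the start, so it is in the thread. Continuing.

```bash
python3 -m handwheel '[{"x":0,"y":0,"z":0.0001,"wx":0,"wy":0,"wz":6},{"x":0,"y":0,"z":0.0002,"wx":0,"wy":0,"wz":12},{"x":0,"y":0,"z":0.0003,"wx":0,"wy":0,"wz":18},{"x":0,"y":0,"z":0.0004,"wx":0,"wy":0,"wz":24},{"x":0,"y":0,"z":0.0005,"wx":0,"wy":0,"wz":30},{"x":0,"y":0,"z":0.0006,"wx":0,"wy":0,"wz":36},{"x":0,"y":0,"z":0.0007,"wx":0,"wy":0,"wz":42},{"x":0,"y":0,"z":0.0008,"wx":0,"wy":0,"wz":48},{"x":0,"y":0,"z":0.0009,"wx":0,"wy":0,"wz":54},{"x":0,"y":0,"z":0.001,"wx":0,"wy":0,"wz":60}]'
python3 -m handwheel '[{"x":0,"y":0,"z":0.0001,"wx":0,"wy":0,"wz":6},{"x":0,"y":0,"z":0.0002,"wx":0,"wy":0,"wz":12},{"x":0,"y":0,"z":0.0003,"wx":0,"wy":0,"wz":18},{"x":0,"y":0,"z":0.0003,"wx":0,"wy":0,"wz":18}]'
python3 w.py
```

```text
time: 14.78
position: [0.517, -0.1175, 0.0837]
tool_rot: [2.981, -0.99, 0.002]
ft_force: [2.2, -3.5, -3.6]
grip_width: 0.429
grip_force: 12.0
time: 15.12
position: [0.517, -0.1175, 0.0833]
tool_rot: [2.791, -1.441, 0.002]
ft_force: [3.3, -3.1, -2.9]
grip_width: 0.422
grip_force: 12.0
[(226, 0), (227, 3), (228, 3), (229, 3), (230, 3), (231, 2), (232, 0), (233, 0), (234, 0), (235, 2), (236, 6), (237, 11), (238, 11), (239, 11), (240, 11), (241, 11), (242, 11), (243, 11), (244, 11), (245, 11), (246, 11), (247, 11), (248, 11), (249, 11), (250, 11), (251, 11), (252, 11), (253, 11), (254, 11), (255, 10), (256, 10), (257, 9), (258, 8), (259, 8), (260, 14), (261, 16), (262, 18), (263, 18), (264, 20), (265, 21), (266, 23), (267, 23), (268, 23), (269, 23), (270, 23), (271, 22), (272, 23), (273, 23), (274, 22), (275, 20)]
-2.152869904476974 (array([-0.0004, -0.0003, -0.0006]), np.float64(-144.3344661518422), array([ 0.0007, -0.0009, -1.    ])) [ 2.9024 -3.2566 -3.6928] [-0.6786 -0.483  -0.0183]
```

```bash
python3 -m handwheel '[{"x":0,"y":0,"z":0,"wx":0,"wy":0,"wz":0},{"x":0,"y":0,"z":0,"wx":0,"wy":0,"wz":0},{"x":0,"y":0,"z":0.004,"wx":0,"wy":0,"wz":0},{"x":0,"y":0,"z":0.004,"wx":0,"wy":0,"wz":0},{"x":0,"y":0,"z":0.004,"wx":0,"wy":0,"wz":0}]' 0.056
python3 -m handwheel '[{"x":0,"y":0,"z":0,"wx":0,"wy":0,"wz":-6},{"x":0,"y":0,"z":0,"wx":0,"wy":0,"wz":-12},{"x":0,"y":0,"z":0,"wx":0,"wy":0,"wz":-18},{"x":0,"y":0,"z":0,"wx":0,"wy":0,"wz":-24},{"x":0,"y":0,"z":0,"wx":0,"wy":0,"wz":-30},{"x":0,"y":0,"z":0,"wx":0,"wy":0,"wz":-36},{"x":0,"y":0,"z":0,"wx":0,"wy":0,"wz":-42},{"x":0,"y":0,"z":0,"wx":0,"wy":0,"wz":-48},{"x":0,"y":0,"z":0,"wx":0,"wy":0,"wz":-54},{"x":0,"y":0,"z":0,"wx":0,"wy":0,"wz":-60}]'
python3 -m handwheel '[{"x":0,"y":0,"z":0,"wx":0,"wy":0,"wz":-6},{"x":0,"y":0,"z":0,"wx":0,"wy":0,"wz":-12},{"x":0,"y":0,"z":0,"wx":0,"wy":0,"wz":-18},{"x":0,"y":0,"z":0,"wx":0,"wy":0,"wz":-24},{"x":0,"y":0,"z":0,"wx":0,"wy":0,"wz":-30},{"x":0,"y":0,"z":0,"wx":0,"wy":0,"wz":-36},{"x":0,"y":0,"z":0,"wx":0,"wy":0,"wz":-42},{"x":0,"y":0,"z":0,"wx":0,"wy":0,"wz":-48},{"x":0,"y":0,"z":0,"wx":0,"wy":0,"wz":-54},{"x":0,"y":0,"z":0,"wx":0,"wy":0,"wz":-60}]'
python3 w.py
python3 -m handwheel '[{"x":0,"y":0,"z":0,"wx":0,"wy":0,"wz":-6},{"x":0,"y":0,"z":0,"wx":0,"wy":0,"wz":-12},{"x":0,"y":0,"z":0,"wx":0,"wy":0,"wz":-18},{"x":0,"y":0,"z":0,"wx":0,"wy":0,"wz":-24},{"x":0,"y":0,"z":0,"wx":0,"wy":0,"wz":-30},{"x":0,"y":0,"z":0,"wx":0,"wy":0,"wz":-36},{"x":0,"y":0,"z":0,"wx":0,"wy":0,"wz":-42},{"x":0,"y":0,"z":0,"wx":0,"wy":0,"wz":-48},{"x":0,"y":0,"z":0,"wx":0,"wy":0,"wz":-54},{"x":0,"y":0,"z":0,"wx":0,"wy":0,"wz":-59}]'
python3 -m handwheel '[{"x":0,"y":0,"z":0,"wx":0,"wy":0,"wz":0},{"x":0,"y":0,"z":0,"wx":0,"wy":0,"wz":0},{"x":0,"y":0,"z":0,"wx":0,"wy":0,"wz":0},{"x":0,"y":0,"z":0,"wx":0,"wy":0,"wz":0},{"x":0,"y":0,"z":0,"wx":0,"wy":0,"wz":0},{"x":0,"y":0,"z":0,"wx":0,"wy":0,"wz":0},{"x":0,"y":0,"z":0,"wx":0,"wy":0,"wz":0},{"x":0,"y":0,"z":0,"wx":0,"wy":0,"wz":0}]' 0.03 15
```

```text
time: 15.58
position: [0.5163, -0.1165, 0.079]
tool_rot: [-2.794, 1.436, 0.002]
ft_force: [-0.0, -0.9, 0.1]
grip_width: 0.627
grip_force: 0.0
time: 16.42
position: [0.5166, -0.1168, 0.0794]
tool_rot: [-3.137, -0.161, 0.0]
ft_force: [0.5, -0.4, -0.3]
grip_width: 0.639
grip_force: 0.0
time: 17.25
position: [0.5166, -0.1168, 0.0793]
tool_rot: [-2.636, -1.708, 0.0]
ft_force: [-0.4, 0.5, -0.5]
grip_width: 0.64
grip_force: 0.0
[(226, 0), (227, 0), (228, 6), (229, 11), (230, 14), (231, 16), (232, 16), (233, 16), (234, 16), (235, 17), (236, 18), (237, 20), (238, 21), (239, 21), (240, 21), (241, 21), (242, 21), (243, 22), (244, 22), (245, 22), (246, 22), (247, 22), (248, 21), (249, 21), (250, 22), (251, 22), (252, 22), (253, 22), (254, 21), (255, 21), (256, 19), (257, 17), (258, 15), (259, 14), (260, 14), (261, 15), (262, 19), (263, 20), (264, 21), (265, 23), (266, 26), (267, 27), (268, 30), (269, 30), (270, 29), (271, 29), (272, 27), (273, 25), (274, 22), (275, 19)]
-0.13115728968748286 (array([ 0.    ,  0.0005, -0.0047]), np.float64(-23.86199734054097), array([-0.0004,  0.0004, -1.    ])) [-0.0761  0.052   0.2535] [-0.1568  0.0422 -0.037 ]
time: 18.13
position: [0.5166, -0.1169, 0.0793]
tool_rot: [-1.457, -2.783, -0.0]
ft_force: [-0.3, 0.8, -0.2]
grip_width: 0.644
grip_force: 0.0
time: 18.8
position: [0.5167, -0.117, 0.0793]
tool_rot: [-1.462, -2.781, -0.0]
ft_force: [-0.2, -0.6, -0.7]
grip_width: 0.423
grip_force: 15.0
```

The washer edge is now at ~257 (about 7 mm below the start), consistent with ~200° forward. Now the last ~158°.

```bash
python3 -m handwheel '[{"x":0,"y":0,"z":0.0001,"wx":0,"wy":0,"wz":6},{"x":0,"y":0,"z":0.0002,"wx":0,"wy":0,"wz":12},{"x":0,"y":0,"z":0.0003,"wx":0,"wy":0,"wz":18},{"x":0,"y":0,"z":0.0004,"wx":0,"wy":0,"wz":24},{"x":0,"y":0,"z":0.0005,"wx":0,"wy":0,"wz":30},{"x":0,"y":0,"z":0.0006,"wx":0,"wy":0,"wz":36},{"x":0,"y":0,"z":0.0007,"wx":0,"wy":0,"wz":42},{"x":0,"y":0,"z":0.0008,"wx":0,"wy":0,"wz":48},{"x":0,"y":0,"z":0.0009,"wx":0,"wy":0,"wz":54},{"x":0,"y":0,"z":0.001,"wx":0,"wy":0,"wz":60}]'
python3 -m handwheel '[{"x":0,"y":0,"z":0.0001,"wx":0,"wy":0,"wz":6},{"x":0,"y":0,"z":0.0002,"wx":0,"wy":0,"wz":12},{"x":0,"y":0,"z":0.0003,"wx":0,"wy":0,"wz":18},{"x":0,"y":0,"z":0.0004,"wx":0,"wy":0,"wz":24},{"x":0,"y":0,"z":0.0005,"wx":0,"wy":0,"wz":30},{"x":0,"y":0,"z":0.0006,"wx":0,"wy":0,"wz":36},{"x":0,"y":0,"z":0.0007,"wx":0,"wy":0,"wz":42},{"x":0,"y":0,"z":0.0008,"wx":0,"wy":0,"wz":48},{"x":0,"y":0,"z":0.0009,"wx":0,"wy":0,"wz":54},{"x":0,"y":0,"z":0.001,"wx":0,"wy":0,"wz":60}]'
python3 w.py
python3 -m handwheel '[{"x":0,"y":0,"z":0.0001,"wx":0,"wy":0,"wz":6},{"x":0,"y":0,"z":0.0002,"wx":0,"wy":0,"wz":12},{"x":0,"y":0,"z":0.0003,"wx":0,"wy":0,"wz":18},{"x":0,"y":0,"z":0.0004,"wx":0,"wy":0,"wz":24},{"x":0,"y":0,"z":0.0005,"wx":0,"wy":0,"wz":30},{"x":0,"y":0,"z":0.0006,"wx":0,"wy":0,"wz":38},{"x":0,"y":0,"z":0.0006,"wx":0,"wy":0,"wz":38},{"x":0,"y":0,"z":0.0006,"wx":0,"wy":0,"wz":38},{"x":0,"y":0,"z":0.0006,"wx":0,"wy":0,"wz":38},{"x":0,"y":0,"z":0.0006,"wx":0,"wy":0,"wz":38}]'
python3 w.py
```

```text
time: 19.63
position: [0.5174, -0.117, 0.0784]
tool_rot: [2.66, 1.67, 0.002]
ft_force: [1.7, 0.1, -2.1]
grip_width: 0.423
grip_force: 15.0
time: 20.47
position: [0.5177, -0.1175, 0.0775]
tool_rot: [3.138, 0.116, 0.004]
ft_force: [2.6, -2.4, -3.3]
grip_width: 0.419
grip_force: 15.0
[(226, 0), (227, 0), (228, 0), (229, 0), (230, 0), (231, 2), (232, 0), (233, 0), (234, 0), (235, 1), (236, 6), (237, 9), (238, 11), (239, 12), (240, 13), (241, 13), (242, 13), (243, 13), (244, 13), (245, 13), (246, 13), (247, 13), (248, 13), (249, 13), (250, 13), (251, 14), (252, 13), (253, 13), (254, 13), (255, 13), (256, 12), (257, 12), (258, 10), (259, 9), (260, 9), (261, 10), (262, 12), (263, 14), (264, 19), (265, 19), (266, 19), (267, 19), (268, 18), (269, 19), (270, 18), (271, 16), (272, 12), (273, 7), (274, 0), (275, 1)]
-1.1785711740226 (array([-0.0007, -0.0006, -0.0065]), np.float64(-86.02218103945424), array([ 0.0023, -0.0012, -1.    ])) [ 2.3827 -2.1687 -2.5942] [-0.4603 -0.4828 -0.0399]
time: 21.35
position: [0.5176, -0.1179, 0.0769]
tool_rot: [3.01, -0.897, 0.004]
ft_force: [4.1, -4.5, -4.0]
grip_width: 0.421
grip_force: 15.0
[(226, 0), (227, 0), (228, 0), (229, 0), (230, 0), (231, 0), (232, 0), (233, 0), (234, 0), (235, 0), (236, 0), (237, 0), (238, 0), (239, 0), (240, 0), (241, 0), (242, 0), (243, 0), (244, 0), (245, 0), (246, 0), (247, 4), (248, 8), (249, 11), (250, 11), (251, 11), (252, 11), (253, 10), (254, 10), (255, 9), (256, 7), (257, 6), (258, 2), (259, 0), (260, 0), (261, 0), (262, 3), (263, 17), (264, 19), (265, 21), (266, 23), (267, 23), (268, 23), (269, 23), (270, 22), (271, 21), (272, 19), (273, 16), (274, 11), (275, 7)]
-1.797848254437973 (array([-0.001 , -0.0005, -0.0071]), np.float64(-123.20949401119138), array([ 0.0022, -0.0015, -1.    ])) [ 3.1999 -3.9052 -5.2002] [-0.7957 -0.7656  0.0565]
```

View pics/s_last.png

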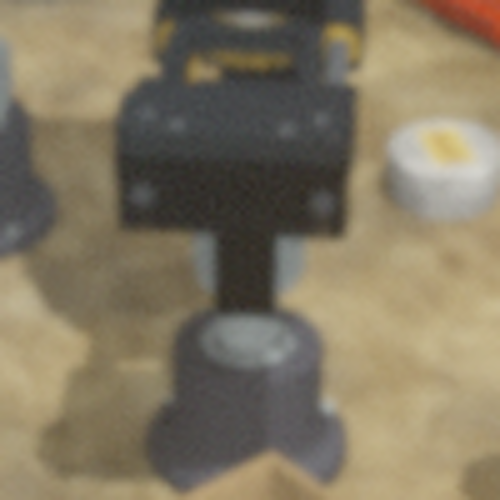

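The gripper is holding the head edge-on to the camera, with the front finger at crop (248,270), and the head sits lower over the boss. Everything is still, the grip is 15 N, and the forward count since the drop is about 358°. Handing in.

```bash
python3 -c "
from bench import ctrl;print(ctrl.close_job())"
```

```text
the job is handed in; nothing more can be done
None
```

I turned the high bolt back until it dropped into its thread, then about one full turn (~358°) clockwise, and handed the job in with its head still gripped at 15 N; the verdict was not shown, and the final depth (about 12 mm) is estimated from the turn count because a finger hid the head at the end.

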